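Hang the parts basket in the watch-cleaning jar and lock its bayonet

TASK

Pick up the small-parts cleaning basket by its red handle, lower it into the blue three-gate collar of the cleaning jar so that its three lugs rest on the track inside, then turn it clockwise (seen from above) until the lugs drop fully home into the locking notches, and let go of it hanging level. Feel for the notches and go gently: never press or twist it against the collar with more than about 2 kg of force, and leave the other things on the bench where they are.

Things in the scene. Friction and masses are not known exactly. Their poses are not given: they have to be found in the camera images.
- basket: Closed round steel basket, 66 mm diameter, 44 mm high, 0.2 to 0.45 kg, loose on the bench. Origin: centre of its underside; z up its axis. Three brass lugs stick out at 0, +120 and -120 degrees from its x axis: each 10 mm wide, reaching 43 mm from the axis, 36 to 42 mm above the underside.
- handle (a point): Centre of the basket's red handle, on its axis 86 mm above its underside (axes as the basket): a flat upright bar, 46 mm long (basket x), 12 mm thick (basket y), 28 mm high, on a thin stem.
- station: Jar station, fixed to the bench: round white base of 140 mm diameter, an 89 mm glass jar, above it a bayonet collar of 97 mm diameter (115 mm over three posts), bore 73 mm. Origin: centre of the base, on the bench; z up. The collar does not give way: pressing or twisting hard raises the force at once. Nothing but the empty jar is below the hanging basket.
- flange (a point): On the station's axis, top of the collar's blue upper flange (5 mm thick), 108 mm above the bench; axes as the station. The flange has three gates for the lugs, each 14 mm wide, open from the bore outward, at 0, +120 and -120 degrees from the station's x axis.
- collar (a point): On the station's axis at the collar's bottom, 80 mm above the bench. Inside is a flat steel track, its top 92 mm above the bench, in an 11 mm high channel under the flange. With the lugs on the track the basket's underside is 56 mm above the bench; with the lugs home in the notches it is 50 mm above it.
- track_top (a point): On the station's axis at the track's top, 92 mm up; axes as the station, NOT telling the notches. Three notches in the track, 120 degrees apart, each 14 mm wide and 6 mm deep, lie 35 to 75 degrees clockwise (from above) of the gates: different each time, not measured, found by feel. A wall stops a lug that overshoots by 16 degrees.
- loupe: bystander: black eye loupe, 34 mm diameter, 34 mm high; origin at the centre of its underside
- watch_head: bystander: steel watch head lying flat, 40 mm diameter, 11 mm high; origin at the centre of its underside
- plain_ring: bystander: brass ring, 60 mm diameter, 12 mm high; origin at the centre of its underside
- oil_bottle: bystander: blue bottle, 34 mm diameter, 75 mm high; origin at the centre of its underside
- part_jar: bystander: amber jar with a metal cap, 48 mm diameter, 55 mm high; origin at the centre of its underside
- screwdriver: bystander: yellow screwdriver, 140 mm long, lying on the bench
- bench_brush: bystander: brush, 160 mm long, lying on the bench
Mind the look-alikes: they are no part of the job. Leave any brown, green or purple look-alike of the basket alone.

How it is judged:
By the outcome, as a careful person would: the job done as asked, in the order asked, and still so for the second after the job is handed in, with the robot touching nothing.
It also fails if it takes over 72 s, if anything falls off the work surface, if the arm or the gripper's body presses on something with over 40 N, if the wrist force passes 120 N, or if a joint passes its speed limit or range.

ROBOT

A 6-joint arm with a two-finger parallel gripper is mounted at the origin on the work surface. World frame = base frame: x ahead of the robot, y to its left, z up, the work surface at z = 0. Lengths are in m, angles in rad, forces in N, time in s.
With the tool pointing down it reaches from about 0.25 to 0.85 m from the base axis. Payload 12.5 kg.
Tool frame: the origin (TCP) lies at the centre of the arm's flange, where the gripper is bolted on; the fingertips stand ahead of it and the grasp point (between the pads) lies 167 mm ahead of it (env.nose_length is the x of the fingertips in the tool frame, in m); x points along the fingers, z is the direction in which the jaws open and shut, and the axes are right-handed (so a half turn about x gives the same grasp; the last joint's range is limited). The gripper opens to 93 mm and grips with 3 to 60 N. Pads are 15 mm wide; open, the fingers measure 128 mm over their backs; the gripper's body (75 mm by 188 mm) begins 65 mm behind the grasp point.
Start: joints at [-1.26, 0.351, 1.652, -0, 1.139, -0.085], TCP at [0.212, -0.507, 0.405] pointing down, gripper open.
Joint ranges: [-2.75, 2.75], [-0.79, 2.1], [0.01, 2.65], [-1.57, 4.71], [0.07, 3.14], [-2.87, 2.87]. Speed limits (rad/s): [2.22, 2.22, 2.79, 3.14, 3.14, 3.14].

INTERFACE

Orientations are given as a unit quaternion [x, y, z, w].
In Python, from cell import env gives the robot as it stands.
- The arm moves only by the tool servo_tool, never from a script. Its argument "plan" is a list that holds one entry, the list of rows, each a list of 5 numbers: the closure, from 0 (fully open) to 1 (shut), then the shift along the tool's x, y, z in mm, then the turn about the tool's x in degrees. In form: [[[gripper, x, y, z, twist], ...]]. A call has 1 to 20 rows; each row shifts and turns the commanded pose from where the row before left it, along the tool's axes as they then stand; what a row does not reach is not made up. A row lasts 1/8 s, in which the tool goes at most 62.5 mm and 10.7 degrees, less where a joint would pass 70% of its speed; a pose out of reach is approached as far as the arm can. A call with a gripper value outside its range is refused whole. The fingers move at their own pace and stop on an object; "grip_force" is the grip in N (left out, the last holds). Time passes only in rows, so rows that do not move let the fingers close. It gives the time, the measured TCP pose, the force and the opening at its end, in the units of the state.
- env.observe(): the state, without advancing time (a new reading comes with each control period).
- env.capture(name): name is "scene" or "top" or "wrist"; returns (picture, depth): 480x640x3 uint8, red, green, blue; 480x640 float32, m along the optical axis (not along the pixel's ray), 0 where there is no reading.
- env.camera_info(name): a dict with "fx", "fy", "cx", "cy" (pixels), "dist" ([k1, k2, p1, p2, k3] as OpenCV has them; the pictures are not rectified), "rvec" (rotation vector, rad) and "tvec" (3), from world to camera coordinates, as OpenCV has them; the wrist camera has in their place "hand_eye" (4x4, takes a point from camera to tool coordinates, whose origin is the TCP and whose axes are the tool frame's). Camera axes: x right, y down, z forward; pixel columns grow to the right and rows downward; lengths in m; the calibration is good to about 2 mm. A picture is of the moment at which its call begins: read the wrist's pose just before it. camera_info takes no time and is no camera call.
- env.close_job(): hands the job in, once; it reports no verdict.
Trained networks look in the newest picture that a camera, given by its name, has taken for a name from the list of things; names that differ only in an ending like _2 or _b are one class to them, and where a whole thing is asked for, a point or a joint stands for the part that bears it (a point fixed in the world has none). Each returns a list of dicts, best first, with "confidence" (0 to 1); they miss things now and then, are a little off and sometimes report something else, mostly with a low value. They report only what shows in the picture. A call takes as long as a camera call. They do not tell look-alikes from the thing itself.
- env.silhouettes(camera, thing): "region" (480x640 bool, what is visible of it) and "point" ([column, row] in pixels, amid what is visible of it).
The state is a dict: "clock": time; "joint_positions": joint angles; "dq": joint speeds; "joint_torque": joint torques, N m; "tool_pos": TCP position; "tool_rot": TCP orientation; "wrist_force": force on the tool from outside, world axes, zero at the start; "wrist_torque": the same for the moment, N m; "opening": opening from 0.0 (shut) to 1.0 (fully open).
Only numpy, scipy, OpenCV 4.12 (cv2) and the standard library are available. Lean on these libraries where they do the work, as an engineer would, in place of code of your own. Each camera call takes 0.05 s, during which the arm holds its last target.

## Working session

There is one attempt and no reset: what is moved stays moved. The work goes in short steps, Python scripts to look and compute and a tool call to move; the robot and the scene stay as the last step left them, time stands still between calls to the robot, and variables do not carry over. Pictures are saved under pics/ and viewed, and the job is handed in when it is done.

Besides the shell and the picture viewer there is one more tool, called as name(argument=value, ...) on one line, values as JSON. servo_tool: Moves the arm, as the interface text tells. Its arguments: {"type":"object","properties":{"plan":{"type":"array"},"grip_force":{"type":"number"}},"required":["plan"]}

```bash
ls; mkdir -p pics; cat > h.py <<'E'
import numpy as np,cv2
from cell import env
from scipy.spatial.transform import Rotation as R
def cam(name):
    i=env.camera_info(name)
    K=np.array([[i['fx'],0,i['cx']],[0,i['fy'],i['cy']],[0,0,1.]])
    d=np.array(i['dist'],float)
    if 'rvec' in i:
        Rm=cv2.Rodrigues(np.array(i['rvec'],float))[0]; t=np.array(i['tvec'],float).ravel()
        T=np.eye(4);T[:3,:3]=Rm.T;T[:3,3]=-Rm.T@t
    else:
        s=env.observe(); W=np.eye(4);W[:3,:3]=R.from_quat(s['tool_rot']).as_matrix();W[:3,3]=s['tool_pos']
        T=W@np.array(i['hand_eye'])
    return K,d,T
def unproj(px,z,K,d,T):
    u=cv2.undistortPoints(np.array(px,float).reshape(-1,1,2),K,d).reshape(-1,2)
    z=np.asarray(z).reshape(-1,1)
    return (np.c_[u*z,z])@T[:3,:3].T+T[:3,3]
def onplane(px,h,K,d,T):
    u=cv2.undistortPoints(np.array(px,float).reshape(-1,1,2),K,d).reshape(-1,2)
    r=np.c_[u,np.ones(len(u))]@T[:3,:3].T
    s=(h-T[2,3])/r[:,2:3]
    return T[:3,3]+r*s
def proj(P,K,d,T):
    Ti=np.linalg.inv(T); 
    return cv2.projectPoints(np.array(P,float).reshape(-1,1,3),cv2.Rodrigues(Ti[:3,:3])[0],Ti[:3,3],K,d)[0].reshape(-1,2)
def snap(name,fn):
    k=cam(name); p,dep=env.capture(name)
    cv2.imwrite('pics/'+fn+'.png',p[:,:,::-1]); np.savez('pics/'+fn+'.npz',p=p,d=dep,K=k[0],dist=k[1],T=k[2])
    return p,dep,k
E
python3 - <<'E'
from h import *
s=env.observe();print({k:np.round(v,3) for k,v in s.items()}, env.nose_length)
for n in ('top','scene'):
    p,d,k=snap(n,n+'0'); print(n,k[2].round(3).tolist(),k[0][0,0])
    for t in ('basket','handle','station','flange'):
        for r in env.silhouettes(n,t)[:4]: print(n,t,round(r['confidence'],2),np.round(r['point']),r['region'].sum())
E
```

```text
pics
{'clock': np.float64(0.0), 'joint_positions': array([-1.26 ,  0.351,  1.652,  0.   ,  1.139, -0.085]), 'dq': array([-0.002, -0.001, -0.001,  0.001, -0.   ,  0.   ]), 'joint_torque': array([-0.0000e+00, -4.9733e+01, -2.8526e+01,  7.0000e-02,  2.6000e-02,
       -0.0000e+00]), 'tool_pos': array([ 0.212, -0.507,  0.404]), 'tool_rot': array([ 0.392,  0.589, -0.392,  0.588]), 'wrist_force': array([0.364, 0.063, 0.279]), 'wrist_torque': array([0.042, 0.001, 0.025]), 'opening': np.float64(0.997)} 0.1861
top [[0.013, -0.998, 0.062, 0.474], [-1.0, -0.013, 0.006, 0.003], [-0.005, -0.062, -0.998, 1.38], [0.0, 0.0, 0.0, 1.0]] 580.5377953492641
top basket 0.82 [207. 308.] 684
top basket 0.82 [286. 248.] 686
top basket 0.79 [227. 255.] 713
top basket 0.67 [230. 204.] 728
top handle 0.81 [230. 256.] 765
top handle 0.76 [214. 305.] 759
top handle 0.67 [234. 207.] 749
top handle 0.57 [283. 247.] 687
top station 0.98 [395. 244.] 2665
scene [[-0.707, 0.492, -0.508, 1.062], [0.707, 0.484, -0.515, 0.506], [-0.007, -0.724, -0.69, 0.763], [0.0, 0.0, 0.0, 1.0]] 444.6330167086811
scene basket 0.97 [470. 280.] 1223
scene basket 0.71 [382. 332.] 1366
scene basket 0.6 [365. 274.] 1037
scene basket 0.59 [420. 301.] 1185
scene handle 0.89 [421. 297.] 1190
scene handle 0.77 [364. 274.] 1043
scene handle 0.64 [380. 333.] 1351
scene handle 0.18 [304. 274.] 216
scene station 0.66 [280. 222.] 2788
scene flange 0.65 [415. 395.] 134
scene flange 0.61 [283. 222.] 2796
```

View pics/top0.png

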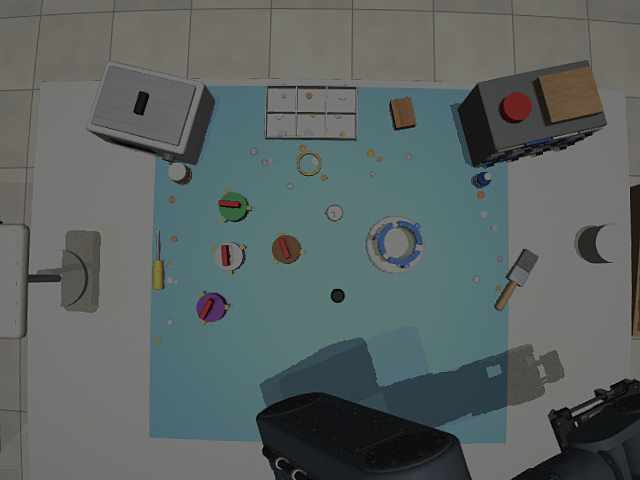

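View pics/scene0.png

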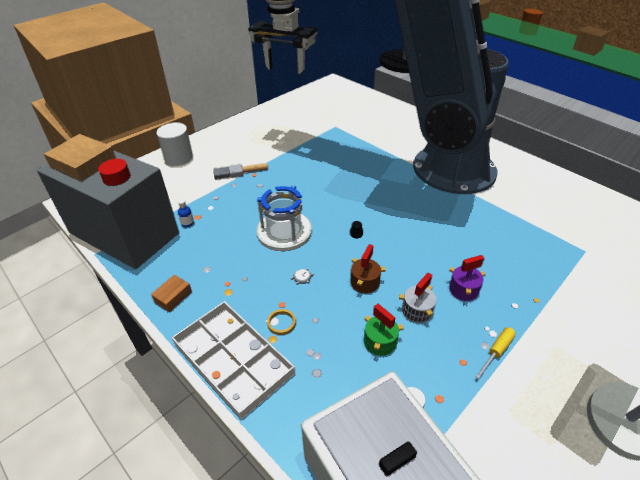

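```bash
python3 - <<'E'
import cv2
a=cv2.imread('pics/top0.png')[170:330,170:450]; cv2.imwrite('pics/top0c.png',cv2.resize(a,(784,448),interpolation=cv2.INTER_CUBIC))
a=cv2.imread('pics/scene0.png')[170:370,220:500]; cv2.imwrite('pics/scene0c.png',cv2.resize(a,(784,560),interpolation=cv2.INTER_CUBIC))
E
```

```text
(no output)
```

View pics/top0c.png

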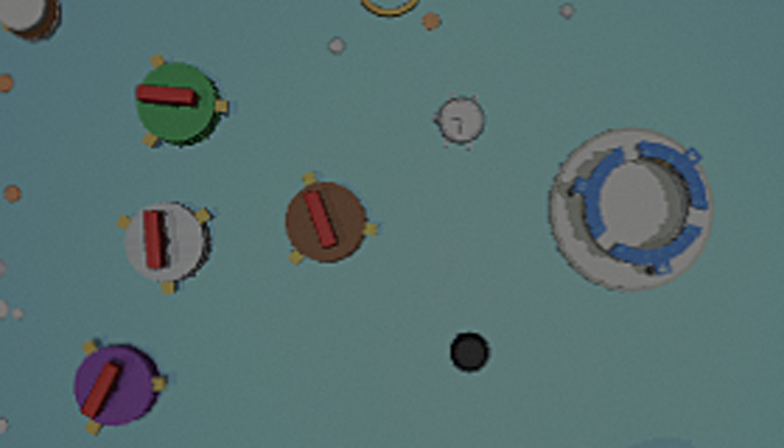

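View pics/scene0c.png

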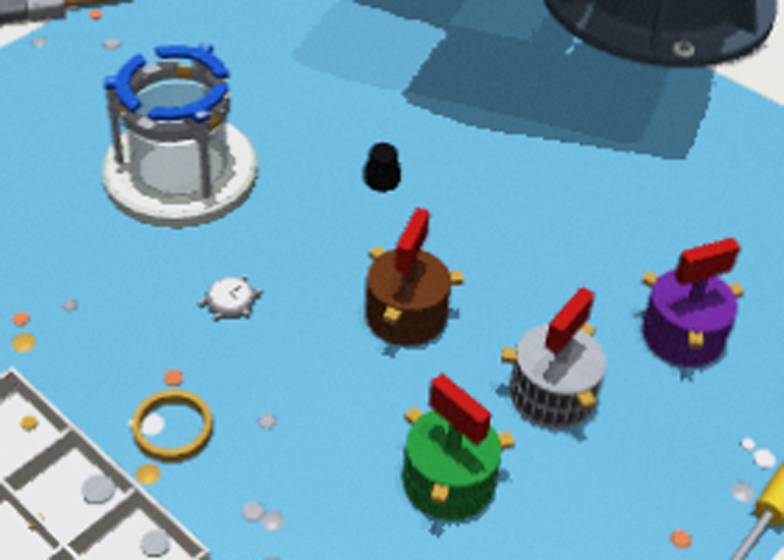

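The candidates are green (234,206), steel (227,255), brown (286,248) and purple (211,307). The steel one at (227,255) fits the description. The blue collar is at (395,244).

```bash
python3 - <<'E'
from h import *
def segs(fn,c,r,box):
    z=np.load(f'pics/{fn}.npz');p=z['p'];hsv=cv2.cvtColor(p,cv2.COLOR_RGB2HSV)
    H,S,V=[hsv[...,i].astype(int) for i in range(3)]
    red=((H<6)|(H>174))&(S>150)&(V>60); yel=(H>14)&(H<32)&(S>90)&(V>60); blue=(H>105)&(H<118)&(S>130)
    m=np.zeros(H.shape,bool);m[box[1]:box[3],box[0]:box[2]]=1
    return z,[(a&m) for a in (red,yel,blue)]
for fn,box,sb in (('top0',(205,230,250,280),(360,210,430,280)),('scene0',(395,270,442,325),(250,180,310,220))):
    z,(r,y,_)=segs(fn,0,0,box); k=(z['K'],z['dist'],z['T'])
    v,u=np.nonzero(r); print(fn,'red',u.mean(),v.mean(),len(u)); 
    print(' handle@.086',onplane([[u.mean(),v.mean()]],.086,*k).round(4))
    n,l,st,ce=cv2.connectedComponentsWithStats(y.astype(np.uint8))
    for i in range(1,n):
        if st[i,4]>3: print(' lug',ce[i].round(1),st[i,4],onplane(ce[i],.042,*k).round(4))
    z,(_,_,b)=segs(fn,0,0,sb); 
    n,l,st,ce=cv2.connectedComponentsWithStats(b.astype(np.uint8))
    for i in range(1,n):
        if st[i,4]>3: print(' blue',ce[i].round(1),st[i,4],onplane(ce[i],.108,*k).round(4))
    v,u=np.nonzero(b);c,rad=cv2.minEnclosingCircle(np.c_[u,v].astype(np.float32));print(c,rad,onplane(c,.108,*k).round(4))
i=env.camera_info('wrist');print(np.round(i['hand_eye'],3),i['fx'])
E
```

```text
top0 red 224.11627906976744 254.72093023255815 86
 handle@.086 [[0.5127 0.2365 0.086 ]]
 lug [241.8 246.7] 19 [[0.5331 0.2035 0.042 ]]
 lug [213.8 248.9] 15 [[0.5272 0.2689 0.042 ]]
 lug [229.5 272.5] 16 [[0.4731 0.2309 0.042 ]]
 blue [412.2 229.5] 163 [[ 0.5731 -0.181   0.108 ]]
 blue [382.9 237.1] 149 [[ 0.5553 -0.1165  0.108 ]]
 blue [404.4 259. ] 147 [[ 0.5079 -0.164   0.108 ]]
(399.8636474609375, 241.9545440673828) 25.566816329956055 [[ 0.5452 -0.1539  0.108 ]]
scene0 red 422.6868131868132 284.0164835164835 182
 handle@.086 [[0.5104 0.2336 0.086 ]]
 lug [429.5 287. ] 10 [[0.4712 0.2313 0.042 ]]
 lug [401.5 296.5] 21 [[0.5336 0.2045 0.042 ]]
 lug [428.8 312.2] 35 [[0.5272 0.2692 0.042 ]]
 blue [289.4 190. ] 141 [[ 0.5088 -0.1652  0.108 ]]
 blue [264.7 199.2] 137 [[ 0.5741 -0.1806  0.108 ]]
 blue [287.8 207.7] 159 [[ 0.5567 -0.1176  0.108 ]]
(279.0909118652344, 198.0) 22.113628387451172 [[ 0.5469 -0.1597  0.108 ]]
[[-0.    -0.245  0.97   0.02 ]
 [ 0.    -0.97  -0.245  0.067]
 [ 1.     0.     0.     0.   ]
 [ 0.     0.     0.     1.   ]] 409.41540394890444
```

```bash
cat >> h.py <<'E'
def toolT():
    s=env.observe();return R.from_quat(s['tool_rot']).as_matrix(),np.array(s['tool_pos']),s
def yaw_z(M): return np.degrees(np.arctan2(M[1,2],M[0,2]))
E
python3 - <<'E'
from h import *
M,p,s=toolT();print(M.round(4),'tool z yaw',yaw_z(M))
B=np.array([.511,.2344]);S=np.array([.5454,-.1538])
lug=np.array([[.4731,.2309],[.5331,.2035],[.5272,.2689]])
for l,o in zip(lug,(0,120,-120)): print((np.degrees(np.arctan2(*(l-B)[::-1]))))
print('tool-frame shift to above basket at same z', (M.T@(np.r_[B,p[2]]-p)).round(4))
print('to station', (M.T@(np.r_[S,p[2]]-p)).round(4))
E
```

```text
[[-1.000e-04  9.227e-01  3.855e-01]
 [ 1.000e-04  3.855e-01 -9.227e-01]
 [-1.000e+00 -0.000e+00 -1.000e-04]] tool z yaw -67.32229891233943
-174.72379791346802
-54.42725747585919
64.84688286152561
tool-frame shift to above basket at same z [ 0.      0.5619 -0.5692]
to station [ 0.      0.4439 -0.1978]
```

servo_tool(plan=[[[0,0,35,-35.5,0],[0,0,35,-35.5,0],[0,0,35,-35.5,0],[0,0,35,-35.5,0],[0,0,35,-35.5,0],[0,0,35,-35.5,0],[0,0,35,-35.5,0],[0,0,35,-35.5,0],[0,0,35,-35.5,0],[0,0,35,-35.5,0],[0,0,35,-35.5,0],[0,0,35,-35.5,0],[0,0,35,-35.5,0],[0,0,35,-35.5,0],[0,0,35,-35.5,0],[0,0,37,-36.5,0],[0,0,0,0,8.8],[0,0,0,0,8.7],[0,0,0,0,0],[0,0,0,0,0]]], grip_force=20)

```text
clock: 3.0
tool_pos: [0.5112, 0.2341, 0.4048]
tool_rot: [0.476, 0.523, -0.476, 0.523]
wrist_force: [1.2, 0.0, -0.6]
opening: 1.0
```

```bash
python3 - <<'E'
from h import *
M,p,s=toolT();print(p.round(4),yaw_z(M),s['clock'],s['wrist_force'].round(2))
snap('wrist','w1')
E
```

```text
[0.5112 0.2341 0.4048] -84.64587572617476 3.0 [ 1.2   0.01 -0.6 ]
```

View pics/w1.png

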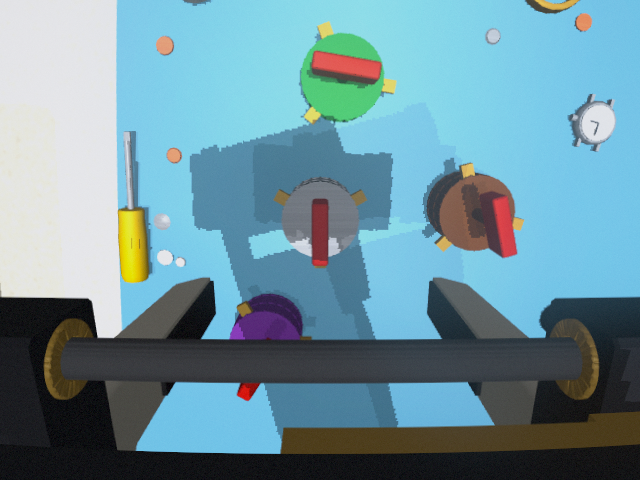

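The steel basket is at (320,217). Its red bar is upright at columns 312–328, so it lines up with the jaws, and two lugs show at (282,197) and (359,197).

```bash
python3 - <<'E'
from h import *
z=np.load('pics/w1.npz');p=z['p'];k=(z['K'],z['dist'],z['T']);hsv=cv2.cvtColor(p,cv2.COLOR_RGB2HSV).astype(int)
H,S,V=hsv[...,0],hsv[...,1],hsv[...,2]
m=np.zeros(H.shape,bool);m[175:275,265:375]=1
r=m&((H<6)|(H>174))&(S>130)&(V>40); v,u=np.nonzero(r)
print('red',u.min(),u.max(),v.min(),v.max(), np.median(z['d'][r]))
P=unproj(np.c_[u,v],z['d'][r],*k); top=P[P[:,2]>.095]; print(P[:,2].max(),len(top))
c,sz,a=cv2.minAreaRect((top[:,:2]*1000).astype(np.float32));print('top face',c,sz,a)
y=m&(H>14)&(H<32)&(S>90)&(V>50)
n,l,st,ce=cv2.connectedComponentsWithStats(y.astype(np.uint8))
for i in range(1,n):
    if st[i,4]>10:
        q=l==i; vv,uu=np.nonzero(q); print(ce[i],st[i,4],unproj(np.c_[uu,vv],z['d'][q],*k).mean(0).round(4), onplane(ce[i],.042,*k).round(4))
print(k[0])
E
```

```text
red 312 327 204 265 0.2925191
0.38463171990122924 916
top face (533.142822265625, 237.06947326660156) (90.58110809326172, 10.698407173156738) 5.591428279876709
[281.07086614 197.19685039] 127 [0.5269 0.2689 0.0446] [[0.5265 0.2691 0.042 ]]
[358.63636364 197.3553719 ] 121 [0.5324 0.204  0.0419] [[0.5324 0.2041 0.042 ]]
[319.41666667 266.16666667] 12 [0.4689 0.2313 0.042 ] [[0.4689 0.2313 0.042 ]]
[[409.41540395   0.         320.99113202]
 [  0.         409.41540395 240.35921648]
 [  0.           0.           1.        ]]
```

servo_tool(plan=[[[0,30,0,-0.6,0.3],[0,30,0,0,0],[0,30,0,0,0],[0,30,0,0,0],[0,20,0,0,0],[0,10,0,0,0],[0,0,0,0,0],[1,0,0,0,0],[1,0,0,0,0],[1,0,0,0,0],[1,0,0,0,0],[1,0,0,0,0],[1,0,0,0,0],[1,0,0,0,0]]], grip_force=30)

```text
clock: 4.8
tool_pos: [0.5112, 0.2348, 0.2547]
tool_rot: [0.478, 0.521, -0.478, 0.521]
wrist_force: [-0.3, -0.1, 0.8]
opening: 0.295
```

```bash
python3 - <<'E'
from h import *
M,p,s=toolT();print(p.round(4),yaw_z(M),s['clock'],s['wrist_force'].round(2),s['wrist_torque'].round(3),s['opening']*93)
E
```

```text
[0.5112 0.2348 0.2547] -85.12156907783537 4.8 [-0.29 -0.14  0.77] [0.024 0.009 0.026] 27.412985211607918
```

Still closing.

servo_tool(plan=[[[1,0,0,0,0],[1,0,0,0,0],[1,0,0,0,0],[1,0,0,0,0]]])

```text
clock: 5.3
tool_pos: [0.5112, 0.2348, 0.2547]
tool_rot: [0.478, 0.521, -0.478, 0.521]
wrist_force: [0.1, -0.4, -0.3]
opening: 0.127
```

servo_tool(plan=[[[1,-10,0,0,0],[1,-20,0,0,0],[1,-30,0,0,0],[1,-40,0,0,0],[1,-30,0,0,0],[1,-20,0,0,0],[1,0,0,0,0],[1,0,0,0,0]]])

```text
clock: 6.3
tool_pos: [0.511, 0.2347, 0.4039]
tool_rot: [0.478, 0.521, -0.479, 0.521]
wrist_force: [0.2, -0.0, -3.4]
opening: 0.127
```

```bash
python3 - <<'E'
from h import *
M,p,s=toolT();print(p.round(4),yaw_z(M),s['clock'],s['wrist_force'].round(2),s['wrist_torque'].round(3),s['opening']*93)
snap('wrist','w2')
S=np.array([.5454,-.1538])
print('to station', (M.T@(np.r_[S,p[2]]-p)).round(4))
E
```

```text
[0.511  0.2347 0.4039] -85.12693887590001 6.3 [ 0.19 -0.01 -3.35] [ 0.091  0.032 -0.028] 11.847558646267368
to station [1.0e-04 1.3e-03 3.9e-01]
```

View pics/w2.png

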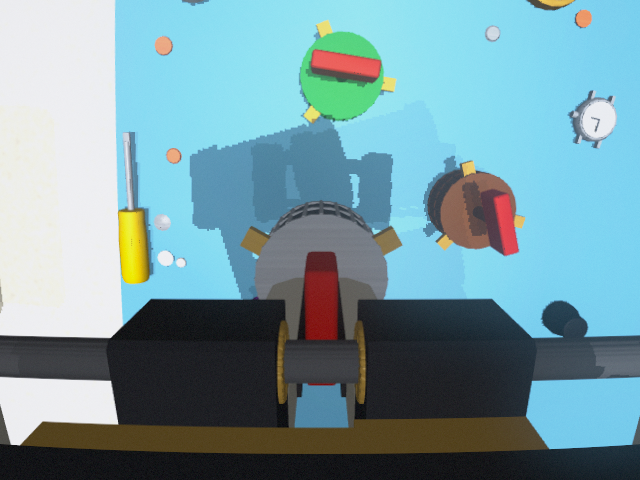

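servo_tool(plan=[[[1,0,-1,10,0],[1,0,-2,25,0],[1,0,-4,42,0],[1,0,-4,42,0],[1,0,-4,42,0],[1,0,-4,42,0],[1,0,-4,42,0],[1,0,-4,42,0],[1,0,-4,42,0],[1,0,-4,42,0],[1,0,-3,42,0],[1,0,-2,42,0],[1,0,0,30,0],[1,0,0,18,0]]])

```text
clock: 8.1
tool_pos: [0.5137, -0.2714, 0.4041]
tool_rot: [0.479, 0.521, -0.479, 0.52]
wrist_force: [-0.7, 0.1, -2.9]
opening: 0.125
```

servo_tool(plan=[[[1,0,0,0,-5.3],[1,0,0,0,-10],[1,0,0,0,-10],[1,0,0,0,-10],[1,0,0,0,-10],[1,0,0,0,-10],[1,0,0,0,-10],[1,0,0,0,-5],[1,0,0,0,0],[1,0,0,0,0],[1,0,0,0,0]]])

```text
clock: 9.48
tool_pos: [0.5141, -0.2697, 0.4047]
tool_rot: [0.092, 0.701, -0.092, 0.701]
wrist_force: [0.2, -0.0, -2.8]
opening: 0.13
```

```bash
python3 - <<'E'
from h import *
M,p,s=toolT();print(p.round(4),yaw_z(M),s['clock'],s['wrist_force'].round(2),s['wrist_torque'].round(3),s['opening']*93,s['joint_positions'].round(3))
snap('wrist','w3')
E
```

```text
[ 0.5141 -0.2697  0.4047] -14.882981423582065 9.475 [ 0.23 -0.02 -2.79] [-0.031 -0.1   -0.009] 12.064397194545045 [-0.563  0.406  1.57   0.     1.165 -0.304]
```

View pics/w3.png

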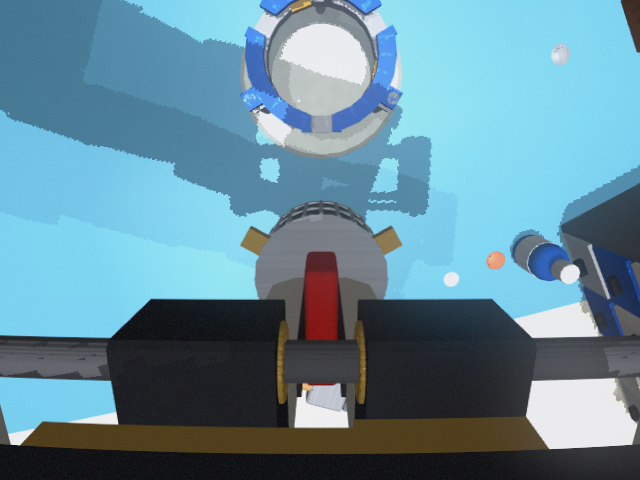

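The basket hangs square, with lugs at (255,241) and (387,240). The collar is at about (320,55), its lower gate at (321,123) in line with the basket, but its top edge is cropped. I'll back off 25 mm.

servo_tool(plan=[[[1,0,-12,0,0],[1,0,-13,0,0],[1,0,0,0,0],[1,0,0,0,0]]])

```text
clock: 10.02
tool_pos: [0.5076, -0.2941, 0.4046]
tool_rot: [0.091, 0.701, -0.091, 0.701]
wrist_force: [-0.4, -0.0, -2.9]
opening: 0.127
```

```bash
cat > fit.py <<'E'
from h import *
import sys
from scipy.optimize import least_squares
fn=sys.argv[1]
M,p,s=toolT();print(p.round(4),yaw_z(M),s['clock'])
snap('wrist',fn)
z=np.load(f'pics/{fn}.npz');im=z['p'];k=(z['K'],z['dist'],z['T']);hsv=cv2.cvtColor(im,cv2.COLOR_RGB2HSV).astype(int)
H,S,V=hsv[...,0],hsv[...,1],hsv[...,2]
b=(H>104)&(H<122)&(S>150)&(V>60); 
rr,cc=np.mgrid[:480,:640]; b&=(cc>200)&(cc<440)&(rr<230)
v,u=np.nonzero(b); 
D=z['d'][b]; W=unproj(np.c_[u,v],D,*k); 
ok=(W[:,2]>.1)&(W[:,2]<.116); print(len(W),ok.sum(),np.median(W[ok,2]))
Q=onplane(np.c_[u,v],.108,*k)[:,:2]
q=Q[ok]
# fit annulus+gates by template: sector mask (r 36.5..48.5, outside gates 14 wide)
def gate(xy,c,a):
    d=xy-c; out=np.zeros(len(d),bool)
    for t in (0,120,-120):
        th=np.radians(a+t); x=d@[np.cos(th),np.sin(th)]; y=d@[-np.sin(th),np.cos(th)]
        out|=(x>0)&(abs(y)<.007)
    return out
# grid of world points -> mask image lookup
g=np.arange(-.065,.0651,.0007); c0=np.array([.5454,-.1538])
G=np.stack(np.meshgrid(g,g),-1).reshape(-1,2)+c0
px=np.round(proj(np.c_[G,np.full(len(G),.108)],*k)).astype(int)
inn=(px[:,0]>=0)&(px[:,0]<640)&(px[:,1]>=0)&(px[:,1]<480)
full=np.zeros(b.shape,bool); full[v[ok],u[ok]]=1
G=G[inn];val=full[px[inn,1],px[inn,0]].astype(float)
def cost(x):
    c=x[:2];d=np.linalg.norm(G-c,axis=1); m=(d>.0365)&(d<.0485)&~gate(G,c,x[2])
    w=d<.0485   # ignore posts outside
    return np.mean((m!=(val>.5))[w|(val>.5)*(d<.049)])
from scipy.optimize import differential_evolution
r=differential_evolution(cost,[(c0[0]-.01,c0[0]+.01),(c0[1]-.01,c0[1]+.01),(0,30)],seed=1,maxiter=60,popsize=20,tol=1e-8)
print('station c',r.x,r.fun)
c=np.r_[r.x[:2],.108]; ct=M.T@(c-p); print('station in tool',ct.round(4))
zz=M@[0,0,1];th=np.radians(r.x[2]); 
# gates near basket x dir: basket x = -tool y
bx=np.degrees(np.arctan2(*(-(M[:,1]))[[1,0]])); print('basket x nominal yaw',bx,'gate', r.x[2]-120)
y=(H>14)&(H<32)&(S>90)&(V>50)&(rr>200)&(rr<290)&(cc>220)&(cc<420)
n,l,st,ce=cv2.connectedComponentsWithStats(y.astype(np.uint8)); L=[]
for i in range(1,n):
    if st[i,4]>60:
        P=onplane(ce[i],p[2]-.2127,*k)[0]; q=l==i;vv,uu=np.nonzero(q); Pd=unproj(np.c_[uu,vv],z['d'][q],*k)
        L.append(M.T@(P-p)); print('lug',ce[i],st[i,4],L[-1].round(4),(M.T@(np.median(Pd,0)-p)).round(4))
if len(L)==2:
    d=L[1]-L[0]; ang=np.degrees(np.arctan2(d[1],d[2])); R_=np.hypot(d[1],d[2])/np.sqrt(3); mid=(L[0]+L[1])/2
    print('lug line angle about tool x',ang,'R',R_,'centre tool y', mid[1]-R_/2,'z',mid[2])
E
python3 fit.py w4
```

```text
[ 0.5076 -0.2941  0.4046] -14.853519138258283 10.025
3402 3385 0.10785594329829878
station c [ 0.5443071  -0.15522656 15.91348226] 0.10460895391046089
station in tool [ 2.967e-01  1.436e-01 -1.000e-04]
basket x nominal yaw -104.85352063430753 gate -104.0865177376966
lug [253.79365079 241.11375661] 378 [ 0.2127  0.0182 -0.0326] [ 0.2127  0.0182 -0.0326]
lug [387.97002725 240.73024523] 367 [0.2127 0.0184 0.0326] [0.2127 0.0185 0.0326]
lug line angle about tool x 0.18964036043551552 R 0.037648641046898336 centre tool y -0.0004995181221593183 z 4.253466493821245e-05
```

View pics/w4.png

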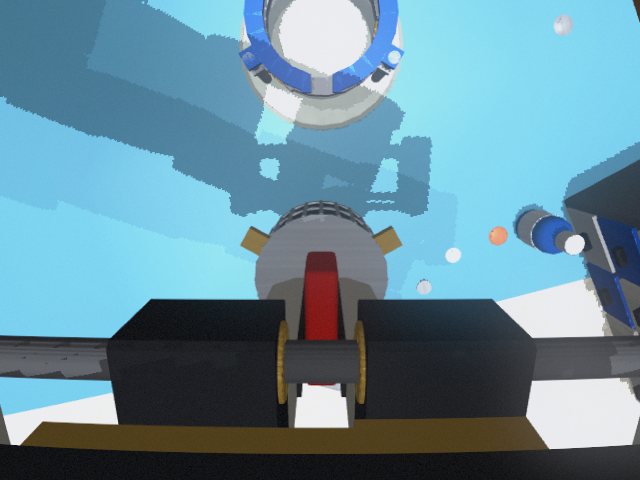

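That was the wrong direction: the collar moved further out of frame. Moving forward 45 mm instead.

servo_tool(plan=[[[1,0,15,0,0],[1,0,20,0,0],[1,0,10,0,0],[1,0,0,0,0],[1,0,0,0,0]]])

```text
clock: 10.7
tool_pos: [0.5192, -0.2505, 0.4048]
tool_rot: [0.091, 0.701, -0.091, 0.701]
wrist_force: [-0.2, 0.1, -1.8]
opening: 0.13
```

```bash
python3 fit.py w5
```

```text
[ 0.5192 -0.2505  0.4048] -14.809571790354417 10.7
5155 5134 0.10785245267860438
station c [ 0.54435539 -0.15530647 15.76743575] 0.11225840614244109
station in tool [ 2.968e-01  9.850e-02 -1.000e-04]
basket x nominal yaw -104.8095725571235 gate -104.23256425306559
lug [253.68219178 241.21917808] 365 [ 0.2127  0.0182 -0.0326] [ 0.2127  0.0182 -0.0327]
lug [383.65714286 242.25714286] 175 [0.2127 0.0177 0.0306] [0.2128 0.0182 0.0304]
lug line angle about tool x -0.4548677217501751 R 0.036483992549849464 centre tool y -0.0003252460041654748 z -0.0010211118218682261
```

View pics/w5.png

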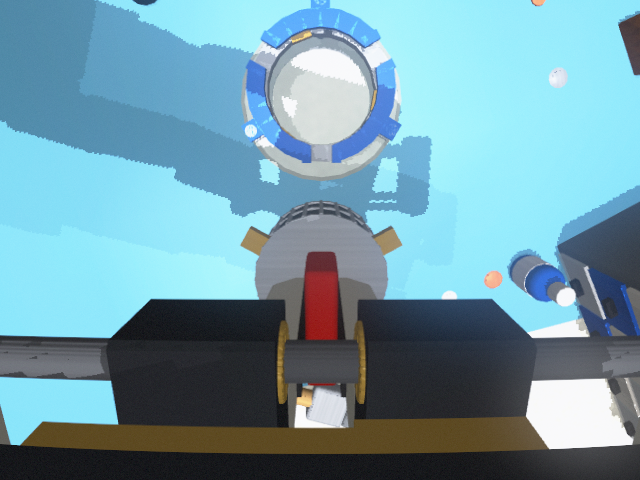

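The collar is now fully in view at (320,90). The flange's side faces bias the 2D fit, so I'll refit with the 5 mm thickness rendered.

```bash
cat > fit2.py <<'E'
from h import *
import sys
from scipy.optimize import minimize
def run(fn,x0):
    z=np.load(f'pics/{fn}.npz');im=z['p'];k=(z['K'],z['dist'],z['T']);hsv=cv2.cvtColor(im,cv2.COLOR_RGB2HSV).astype(int)
    H,S,V=hsv[...,0],hsv[...,1],hsv[...,2]
    b=(H>104)&(H<122)&(S>130)&(V>50)
    pc=proj([x0[0],x0[1],.108],*k)[0].astype(int); w=95
    r0,r1,c0,c1=max(pc[1]-w,0),min(pc[1]+w,480),max(pc[0]-w,0),min(pc[0]+w,640)
    obs=b[r0:r1,c0:c1]
    F=4
    def rend(x,ro):
        img=np.zeros((obs.shape[0]*F,obs.shape[1]*F),np.uint8)
        for h in np.linspace(.103,.108,6):
            for t in (0,120,-120):
                a0=np.radians(x[2]+t); 
                def arc(r,a,bb): 
                    t=np.linspace(a,bb,25);return np.c_[x[0]+r*np.cos(t),x[1]+r*np.sin(t),np.full(25,h)]
                gi=np.arcsin(.007/.0365);go=np.arcsin(.007/ro);s=np.radians(120)
                P=np.r_[arc(.0365,a0+gi,a0+s-gi),arc(ro,a0+s-go,a0+go)]
                q=(proj(P,*k)-[c0,r0]+.5)*F
                cv2.fillPoly(img,[np.round(q*16).astype(np.int32)],255,shift=4)
        return cv2.resize(img,(obs.shape[1],obs.shape[0]),interpolation=cv2.INTER_AREA)/255.
    # ignore post tabs (outside ro) 
    def cost(x): 
        m=rend(x,.0485); return np.sum((m-cv2.GaussianBlur(obs.astype(float),(0,0),.5))**2)
    best=min((minimize(cost,[x0[0]+dx,x0[1]+dy,x0[2]],method='Nelder-Mead',options=dict(initial_simplex=np.array([x0[0]+dx,x0[1]+dy,x0[2]])+np.array([[0,0,0],[.002,0,0],[0,.002,0],[0,0,2]]),xatol=1e-5,fatol=.01)) for dx in(-.001,.001) for dy in (-.001,.001)),key=lambda r:r.fun)
    print(fn,best.x.round(4),best.fun,obs.sum())
    m=rend(best.x,.0485); ov=np.stack([m*255,obs*255.,obs*0.],-1).astype(np.uint8); cv2.imwrite(f'pics/ov_{fn}.png',cv2.resize(ov,None,fx=3,fy=3,interpolation=cv2.INTER_NEAREST))
for f in sys.argv[1:]: run(f,[.5448,-.1545,15.5])
E
python3 fit2.py w3 w4 w5 top0 scene0
```

```text
w3 [ 0.5443 -0.1544 15.8052] 826.9909561128401 5068
w4 [ 0.5443 -0.1547 15.7232] 672.6778242382571 4258
w5 [ 0.5442 -0.1548 15.5241] 2054.6653588187637 5482
top0 [ 0.5454 -0.1544 15.5858] 171.6136271670526 554
scene0 [ 0.543  -0.1577 15.6753] 90.18545236872367 511
```

View pics/ov_w5.png

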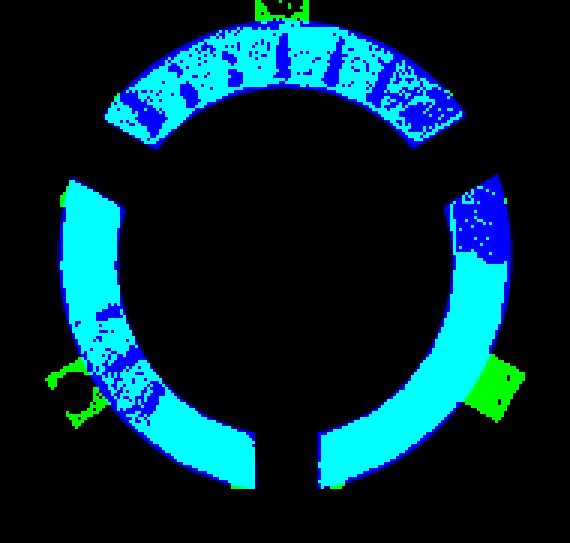

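servo_tool(plan=[[[1,0,10,0,-0.4],[1,0,20,0,0],[1,0,30,0,0],[1,0,24,0,0],[1,0,11,0,0],[1,0,4.4,-0.2,0],[1,0,0,0,0],[1,0,0,0,0],[1,0,0,0,0],[1,0,0,0,0]]])

```text
clock: 12.0
tool_pos: [0.5438, -0.1544, 0.4047]
tool_rot: [0.089, 0.702, -0.089, 0.701]
wrist_force: [-0.2, -0.1, -2.3]
opening: 0.128
```

```bash
cat > st.py <<'E'
from h import *
M,p,s=toolT();print(p.round(4),'yaw',round(yaw_z(M),2),s['clock'],'F',s['wrist_force'].round(2),'T',s['wrist_torque'].round(3),'und',round(p[2]-.2547,4))
t=np.r_[.5444,-.1543,p[2]]; print('err tool mm',(M.T@(t-p)*1000).round(2),'yaw err',-14.4-yaw_z(M))
E
python3 st.py; python3 -c "
from h import *
snap('scene','s1')
import cv2
a=cv2.imread('pics/s1.png')[120:260,190:370]; cv2.imwrite('pics/s1c.png',cv2.resize(a,(720,560),interpolation=cv2.INTER_CUBIC))"
```

```text
[ 0.5438 -0.1544  0.4047] yaw -14.45 12.0 F [-0.21 -0.06 -2.31] T [-0.014 -0.043 -0.017] und 0.15
err tool mm [-0.    0.25  0.58] yaw err 0.046328226656861204
```

View pics/s1c.png

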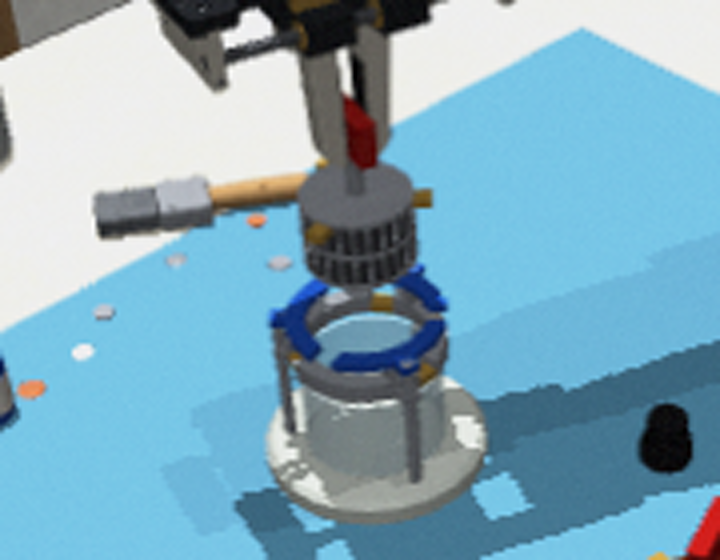

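The basket hangs over the collar with its lugs facing the gates. Lowering in stages with force checks.

servo_tool(plan=[[[1,10,0.2,0.5,0],[1,15,0,0,0],[1,10,0,0,0],[1,3,0,0,0],[1,0,0,0,0],[1,0,0,0,0]]])

```text
clock: 12.8
tool_pos: [0.5445, -0.1541, 0.3671]
tool_rot: [0.089, 0.701, -0.089, 0.702]
wrist_force: [-0.1, -0.5, -3.3]
opening: 0.128
```

```bash
python3 st.py
```

```text
[ 0.5445 -0.1541  0.3671] yaw -14.42 12.8 F [-0.14 -0.47 -3.33] T [-0.056 -0.082 -0.048] und 0.1124
err tool mm [-0.   -0.23 -0.03] yaw err 0.021453588959309045
```

servo_tool(plan=[[[1,3,0,0,0],[1,3,0,0,0],[1,3,0,0,0],[1,0,0,0,0]]])

```text
clock: 13.3
tool_pos: [0.5443, -0.154, 0.3574]
tool_rot: [0.089, 0.702, -0.089, 0.701]
wrist_force: [-0.8, -0.7, -2.6]
opening: 0.127
```

servo_tool(plan=[[[1,6,0,0,0],[1,6,0,0,0],[1,6,0,0,0],[1,0,0,0,0],[1,0,0,0,0]]])

```text
clock: 13.92
tool_pos: [0.5445, -0.1541, 0.3398]
tool_rot: [0.089, 0.701, -0.089, 0.702]
wrist_force: [-0.3, 0.0, -3.3]
opening: 0.128
```

```bash
python3 st.py; python3 -c "
from h import *
snap('scene','s2');snap('wrist','w6')
import cv2
a=cv2.imread('pics/s2.png')[120:260,190:370]; cv2.imwrite('pics/s2c.png',cv2.resize(a,(720,560),interpolation=cv2.INTER_CUBIC))"
```

```text
[ 0.5445 -0.1541  0.3398] yaw -14.42 13.925 F [-0.28  0.01 -3.29] T [-0.019 -0.086 -0.01 ] und 0.0851
err tool mm [ 0.   -0.23 -0.  ] yaw err 0.020871655658378785
```

View pics/s2c.png

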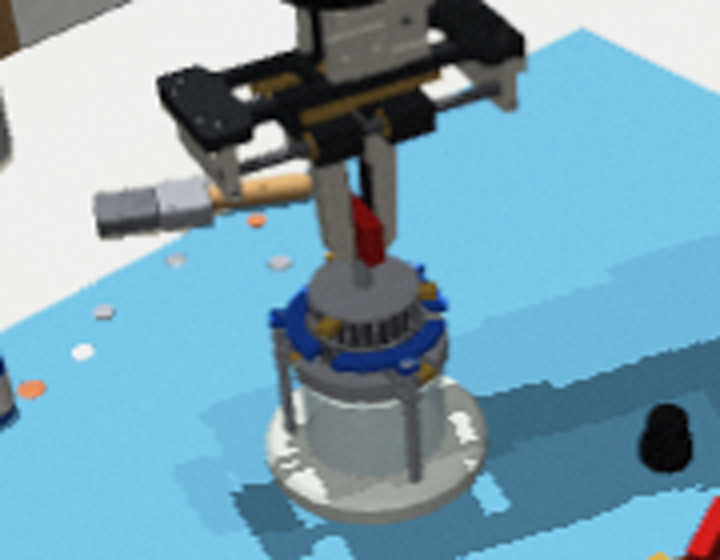

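View pics/w6.png

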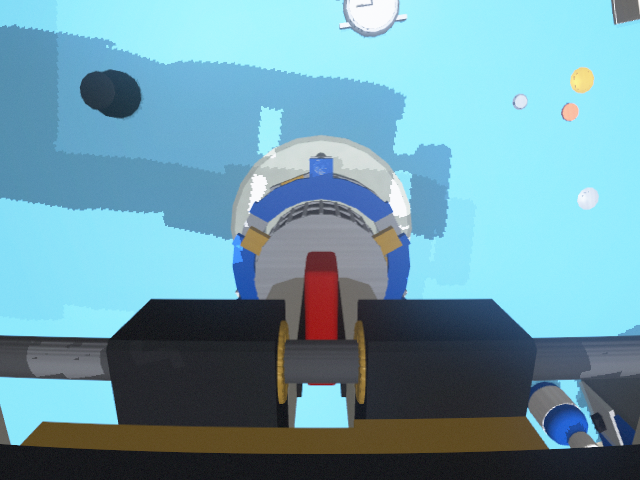

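The lugs sit over the gates at (255,240) and (387,240), and the body is centred in the bore.

servo_tool(plan=[[[1,4,0,0,0],[1,4,0,0,0],[1,4,0,0,0],[1,0,0,0,0]]])

```text
clock: 14.52
tool_pos: [0.5443, -0.154, 0.3273]
tool_rot: [0.089, 0.702, -0.089, 0.701]
wrist_force: [0.2, -1.7, -3.4]
opening: 0.127
```

servo_tool(plan=[[[1,1.5,0,0,0],[1,1.5,0,0,0]]])

```text
clock: 14.78
tool_pos: [0.5444, -0.1541, 0.3247]
tool_rot: [0.089, 0.701, -0.089, 0.702]
wrist_force: [0.2, 0.0, -1.8]
opening: 0.124
```

servo_tool(plan=[[[1,1.5,0,0,0],[1,1.5,0,0,0]]])

```text
clock: 15.02
tool_pos: [0.5444, -0.1541, 0.3216]
tool_rot: [0.089, 0.702, -0.089, 0.702]
wrist_force: [0.4, -0.2, -2.4]
opening: 0.128
```

```bash
python3 st.py
```

```text
[ 0.5444 -0.1541  0.3216] yaw -14.42 15.025 F [ 0.42 -0.21 -2.39] T [-0.037 -0.043 -0.005] und 0.0669
err tool mm [ 0.   -0.22  0.07] yaw err 0.02303873502923537
```

servo_tool(plan=[[[1,2,0,0,0],[1,2,0,0,0],[1,0,0,0,0]]])

```text
clock: 15.4
tool_pos: [0.5443, -0.154, 0.3176]
tool_rot: [0.089, 0.702, -0.089, 0.701]
wrist_force: [-0.0, 0.1, -3.5]
opening: 0.128
```

servo_tool(plan=[[[1,2,0,0,0],[1,2,0,0,0],[1,0,0,0,0]]])

```text
clock: 15.78
tool_pos: [0.5444, -0.154, 0.3135]
tool_rot: [0.089, 0.702, -0.089, 0.701]
wrist_force: [0.5, -0.2, -3.3]
opening: 0.127
```

servo_tool(plan=[[[1,1,0,0,0],[1,0,0,0,0]]])

```text
clock: 16.02
tool_pos: [0.5444, -0.1541, 0.3127]
tool_rot: [0.089, 0.702, -0.089, 0.701]
wrist_force: [-0.3, -0.1, -2.6]
opening: 0.124
```

servo_tool(plan=[[[1,0.7,0,0,0],[1,0,0,0,0]]])

```text
clock: 16.27
tool_pos: [0.5444, -0.154, 0.312]
tool_rot: [0.089, 0.702, -0.089, 0.701]
wrist_force: [-0.4, 0.8, -2.2]
opening: 0.128
```

```bash
python3 st.py
```

```text
[ 0.5444 -0.154   0.312 ] yaw -14.42 16.275 F [-0.45  0.8  -2.23] T [-0.012 -0.095  0.001] und 0.0573
err tool mm [-0.   -0.24  0.09] yaw err 0.021837687437860964
```

servo_tool(plan=[[[1,0.5,0,0,0],[1,0,0,0,0]]])

```text
clock: 16.52
tool_pos: [0.5444, -0.154, 0.3115]
tool_rot: [0.089, 0.702, -0.089, 0.701]
wrist_force: [-0.4, -0.6, -2.5]
opening: 0.127
```

servo_tool(plan=[[[1,0.5,0,0,0],[1,0,0,0,0]]])

```text
clock: 16.77
tool_pos: [0.5444, -0.1541, 0.311]
tool_rot: [0.089, 0.702, -0.089, 0.701]
wrist_force: [-0.1, -0.5, -3.3]
opening: 0.13
```

servo_tool(plan=[[[1,0.3,0,0,0],[1,0,0,0,0]]])

```text
clock: 17.02
tool_pos: [0.5444, -0.154, 0.3107]
tool_rot: [0.089, 0.702, -0.089, 0.702]
wrist_force: [-0.5, -0.0, -3.4]
opening: 0.126
```

servo_tool(plan=[[[1,0.3,0,0,0],[1,0,0,0,0]]])

```text
clock: 17.27
tool_pos: [0.5444, -0.154, 0.3107]
tool_rot: [0.089, 0.701, -0.089, 0.702]
wrist_force: [-2.5, 0.8, 0.8]
opening: 0.126
```

servo_tool(plan=[[[1,0.2,0,0,0],[1,0,0,0,0]]])

```text
clock: 17.52
tool_pos: [0.5444, -0.154, 0.3106]
tool_rot: [0.089, 0.701, -0.089, 0.702]
wrist_force: [-3.6, 1.3, 5.6]
opening: 0.131
```

```bash
python3 st.py
```

```text
[ 0.5444 -0.154   0.3106] yaw -14.42 17.525 F [-3.65  1.31  5.57] T [ 0.161  0.509 -0.023] und 0.0559
err tool mm [ 0.   -0.25  0.06] yaw err 0.022223653430616608
```

Contact with the track at underside ≈ 56 mm, as expected. I'll ease the press slightly, then turn clockwise (+twist).

servo_tool(plan=[[[1,-0.1,0,0,0],[1,0,0,0,3],[1,0,0,0,0]]])

```text
clock: 17.9
tool_pos: [0.5446, -0.1541, 0.3106]
tool_rot: [0.107, 0.699, -0.107, 0.699]
wrist_force: [-0.7, 0.2, 4.6]
opening: 0.127
```

```bash
python3 st.py
```

```text
[ 0.5446 -0.1541  0.3106] yaw -17.4 17.9 F [-0.7   0.18  4.63] T [-0.013  0.06  -0.053] und 0.0559
err tool mm [-0.   -0.22 -0.13] yaw err 3.004552060461167
```

servo_tool(plan=[[[1,-0.05,0,0,3],[1,0,0,0,3],[1,0,0,0,0]]])

```text
clock: 18.27
tool_pos: [0.5446, -0.1541, 0.3106]
tool_rot: [0.143, 0.692, -0.143, 0.693]
wrist_force: [0.9, -0.7, 4.0]
opening: 0.13
```

```bash
python3 st.py
```

```text
[ 0.5446 -0.1541  0.3106] yaw -23.35 18.275 F [ 0.94 -0.68  3.97] T [-0.075 -0.115  0.037] und 0.0559
err tool mm [-0.   -0.22 -0.13] yaw err 8.953612257100518
```

servo_tool(plan=[[[1,0,0,0,3],[1,0,0,0,3],[1,0,0,0,0]]])

```text
clock: 18.65
tool_pos: [0.5445, -0.1541, 0.3106]
tool_rot: [0.179, 0.684, -0.179, 0.684]
wrist_force: [1.4, -0.2, 4.6]
opening: 0.126
```

```bash
python3 st.py
```

```text
[ 0.5445 -0.1541  0.3106] yaw -29.32 18.65 F [ 1.38 -0.2   4.62] T [-0.135 -0.129  0.002] und 0.0559
err tool mm [-0.   -0.22 -0.05] yaw err 14.915092521238
```

servo_tool(plan=[[[1,0,0,0,3],[1,0,0,0,3],[1,0,0,0,0]]])

```text
clock: 19.02
tool_pos: [0.5445, -0.1541, 0.3106]
tool_rot: [0.214, 0.674, -0.214, 0.674]
wrist_force: [0.6, -0.5, 6.1]
opening: 0.13
```

```bash
python3 st.py
```

```text
[ 0.5445 -0.1541  0.3106] yaw -35.3 19.025 F [ 0.58 -0.5   6.06] T [-0.017 -0.033  0.04 ] und 0.0559
err tool mm [-0.   -0.22  0.02] yaw err 20.89776726179734
```

servo_tool(plan=[[[1,0,0,0,3],[1,0,0,0,3],[1,0,0,0,0]]])

```text
clock: 19.4
tool_pos: [0.5445, -0.1541, 0.3106]
tool_rot: [0.249, 0.661, -0.249, 0.662]
wrist_force: [0.2, 0.1, 5.5]
opening: 0.127
```

```bash
python3 st.py
```

```text
[ 0.5445 -0.1541  0.3106] yaw -41.29 19.4 F [0.21 0.1  5.53] T [-0.075 -0.044  0.078] und 0.0559
err tool mm [-0.   -0.22  0.07] yaw err 26.8899361814535
```

servo_tool(plan=[[[1,-0.05,0,0,2],[1,0,0,0,2],[1,0,0,0,0]]])

```text
clock: 19.77
tool_pos: [0.5445, -0.1541, 0.3106]
tool_rot: [0.273, 0.652, -0.273, 0.652]
wrist_force: [0.3, -1.0, 6.1]
opening: 0.125
```

servo_tool(plan=[[[1,0,0,0,2],[1,0,0,0,0]]])

```text
clock: 20.02
tool_pos: [0.5444, -0.1541, 0.3105]
tool_rot: [0.284, 0.647, -0.284, 0.648]
wrist_force: [-0.4, -0.0, 4.9]
opening: 0.127
```

servo_tool(plan=[[[1,0,0,0,2],[1,0,0,0,0]]])

```text
clock: 20.27
tool_pos: [0.5444, -0.1541, 0.3104]
tool_rot: [0.296, 0.642, -0.296, 0.642]
wrist_force: [-1.0, -0.8, 4.3]
opening: 0.128
```

```bash
python3 st.py
```

```text
[ 0.5444 -0.1541  0.3104] yaw -49.42 20.275 F [-0.99 -0.83  4.28] T [-0.086 -0.063  0.092] und 0.0557
err tool mm [ 0.   -0.14  0.16] yaw err 35.024049036557855
```

servo_tool(plan=[[[1,0,0,0,2],[1,0,0,0,0]]])

```text
clock: 20.52
tool_pos: [0.5442, -0.154, 0.31]
tool_rot: [0.307, 0.637, -0.307, 0.637]
wrist_force: [0.6, -0.9, 1.5]
opening: 0.124
```

servo_tool(plan=[[[1,0,0,0,2],[1,0,0,0,0]]])

```text
clock: 20.78
tool_pos: [0.5442, -0.1539, 0.3099]
tool_rot: [0.318, 0.632, -0.318, 0.631]
wrist_force: [0.2, 0.5, -2.2]
opening: 0.129
```

```bash
python3 st.py
```

```text
[ 0.5442 -0.1539  0.3099] yaw -53.47 20.775 F [ 0.2   0.49 -2.19] T [-0.019 -0.044  0.024] und 0.0552
err tool mm [-0.   -0.08  0.41] yaw err 39.06980122859574
```

The force fell back to hanging weight at about 39° of turn, so the notches begin here. Lowering gently to feel.

servo_tool(plan=[[[1,0,0,0,1],[1,0.5,0,0,0],[1,0,0,0,0]]])

```text
clock: 21.15
tool_pos: [0.5444, -0.154, 0.3098]
tool_rot: [0.323, 0.629, -0.323, 0.629]
wrist_force: [-0.3, 0.3, -3.5]
opening: 0.126
```

servo_tool(plan=[[[1,0.5,0,0,0],[1,0,0,0,0]]])

```text
clock: 21.4
tool_pos: [0.5444, -0.154, 0.3094]
tool_rot: [0.323, 0.629, -0.323, 0.629]
wrist_force: [0.0, 0.7, -3.0]
opening: 0.126
```

```bash
python3 st.py
```

```text
[ 0.5444 -0.154   0.3094] yaw -54.42 21.4 F [ 0.03  0.71 -2.98] T [-0.008 -0.013  0.044] und 0.0547
err tool mm [-0.   -0.14  0.23] yaw err 40.02161545078935
```

servo_tool(plan=[[[1,0.5,0,0,0],[1,0.5,0,0,0],[1,0,0,0,0]]])

```text
clock: 21.78
tool_pos: [0.5444, -0.1541, 0.3084]
tool_rot: [0.323, 0.629, -0.323, 0.629]
wrist_force: [-0.8, -0.8, -2.6]
opening: 0.127
```

servo_tool(plan=[[[1,0.5,0,0,0],[1,0.5,0,0,0],[1,0,0,0,0]]])

```text
clock: 22.15
tool_pos: [0.5444, -0.1541, 0.3074]
tool_rot: [0.323, 0.629, -0.323, 0.629]
wrist_force: [-0.4, -0.6, -2.1]
opening: 0.129
```

```bash
python3 st.py
```

```text
[ 0.5444 -0.1541  0.3074] yaw -54.42 22.15 F [-0.4  -0.58 -2.08] T [-0.039  0.006 -0.017] und 0.0527
err tool mm [-0.   -0.12  0.21] yaw err 40.02106263273923
```

Dropping freely into the notches, about 3 mm deep. Continuing.

servo_tool(plan=[[[1,0.5,0,0,0],[1,0.5,0,0,0],[1,0,0,0,0]]])

```text
clock: 22.52
tool_pos: [0.5444, -0.1541, 0.3064]
tool_rot: [0.323, 0.629, -0.323, 0.629]
wrist_force: [0.0, -0.0, -2.0]
opening: 0.129
```

servo_tool(plan=[[[1,0.5,0,0,0],[1,0.5,0,0,0],[1,0,0,0,0]]])

```text
clock: 22.9
tool_pos: [0.5444, -0.1541, 0.3054]
tool_rot: [0.323, 0.629, -0.323, 0.629]
wrist_force: [0.1, -0.2, -3.1]
opening: 0.128
```

servo_tool(plan=[[[1,0.4,0,0,0],[1,0,0,0,0]]])

```text
clock: 23.15
tool_pos: [0.5444, -0.1541, 0.305]
tool_rot: [0.323, 0.629, -0.323, 0.629]
wrist_force: [-0.9, 0.8, -2.5]
opening: 0.132
```

servo_tool(plan=[[[1,0.3,0,0,0],[1,0,0,0,0]]])

```text
clock: 23.4
tool_pos: [0.5444, -0.1541, 0.3047]
tool_rot: [0.323, 0.629, -0.323, 0.629]
wrist_force: [-0.0, 0.1, -2.8]
opening: 0.124
```

```bash
python3 st.py
```

```text
[ 0.5444 -0.1541  0.3047] yaw -54.42 23.4 F [-0.04  0.07 -2.83] T [-0.028 -0.044  0.049] und 0.05
err tool mm [-0.   -0.13  0.21] yaw err 40.02353677609857
```

servo_tool(plan=[[[1,0.3,0,0,0],[1,0,0,0,0]]])

```text
clock: 23.65
tool_pos: [0.5444, -0.1541, 0.3046]
tool_rot: [0.323, 0.629, -0.323, 0.629]
wrist_force: [-1.6, 1.6, 1.6]
opening: 0.127
```

```bash
python3 st.py
```

```text
[ 0.5444 -0.1541  0.3046] yaw -54.42 23.65 F [-1.63  1.56  1.6 ] T [ 0.116  0.236 -0.071] und 0.0499
err tool mm [ 0.   -0.13  0.21] yaw err 40.02008028316139
```

Floor of the notches reached at underside 50 mm with light contact. Releasing: open, wait, then retreat straight up.

servo_tool(plan=[[[0.55,0,0,0,0],[0.55,0,0,0,0],[0.55,0,0,0,0],[0.55,0,0,0,0],[0.55,0,0,0,0],[0.55,0,0,0,0]]])

```text
clock: 24.4
tool_pos: [0.5444, -0.154, 0.3044]
tool_rot: [0.323, 0.629, -0.323, 0.629]
wrist_force: [-0.5, 0.3, -0.8]
opening: 0.448
```

```bash
python3 st.py; python3 -c "
from h import *
snap('wrist','w7')"
```

```text
[ 0.5444 -0.154   0.3044] yaw -54.42 24.4 F [-0.55  0.35 -0.77] T [-0.044  0.02   0.007] und 0.0497
err tool mm [-0.   -0.15  0.22] yaw err 40.02233408328111
```

View pics/w7.png

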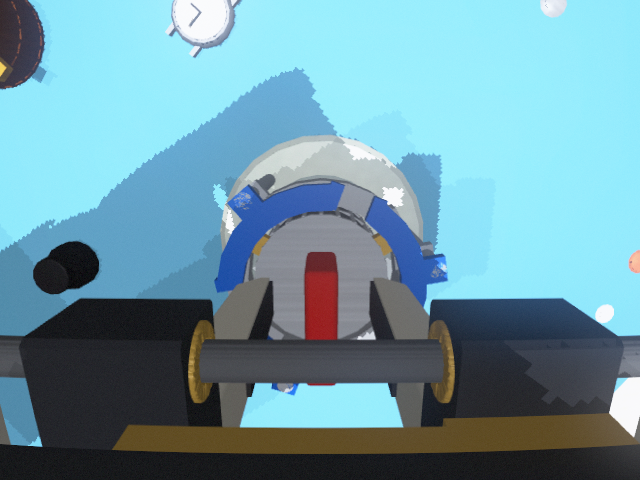

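Jaws are clear on both sides of the bar (columns 305–338), and the basket sits centred under the flange. Retreating.

servo_tool(plan=[[[0.55,-5,0,0,0],[0.55,-15,0,0,0],[0.55,-25,0,0,0],[0.55,-25,0,0,0],[0.55,-20,0,0,0],[0.55,-10,0,0,0],[0.55,0,-30,0,0],[0.55,0,-35,0,0],[0.55,0,-30,0,0],[0.55,0,0,0,0],[0.55,0,0,0,0]]])

```text
clock: 25.82
tool_pos: [0.4675, -0.2091, 0.4046]
tool_rot: [0.323, 0.629, -0.323, 0.629]
wrist_force: [0.7, -0.2, -0.2]
opening: 0.451
```

```bash
python3 st.py; python3 - <<'E'
from h import *
p,d,k=snap('wrist','w8'); snap('scene','s3'); snap('top','t3')
a=cv2.imread('pics/s3.png')[120:260,190:370]; cv2.imwrite('pics/s3c.png',cv2.resize(a,(720,560),interpolation=cv2.INTER_CUBIC))
# grey top face heights: plane fit
c=np.array([.5443,-.1547]); g=np.stack(np.meshgrid(np.arange(-.03,.0301,.001),np.arange(-.03,.0301,.001)),-1).reshape(-1,2)
g=g[np.hypot(*g.T)<.030]+c
px=np.round(proj(np.c_[g,np.full(len(g),.094)],*k)).astype(int)
ok=(px>=0).all(1)&(px[:,0]<640)&(px[:,1]<480);px=px[ok]
P=unproj(px,d[px[:,1],px[:,0]],*k); m=(abs(P[:,2]-.094)<.006)
for _ in range(3):
    A=np.c_[P[m,:2]-c,np.ones(m.sum())];s=np.linalg.lstsq(A,P[m,2],rcond=None)[0]; r=P[:,2]-np.c_[P[:,:2]-c,np.ones(len(P))]@s; m=abs(r)<.0015
print('top plane z',s[2],'tilt deg',np.degrees(np.hypot(*s[:2])),m.sum())
hsv=cv2.cvtColor(p,cv2.COLOR_RGB2HSV).astype(int);H,S,V=hsv[...,0],hsv[...,1],hsv[...,2]
r=((H<6)|(H>174))&(S>130)&(V>40);v,u=np.nonzero(r);W=unproj(np.c_[u,v],d[r],*k);w=(np.hypot(*(W[:,:2]-c).T)<.04);print('handle top z',np.percentile(W[w,2],[50,90,98]))
q=W[w&(W[:,2]>.146)];print(cv2.minAreaRect((q[:,:2]*1000).astype(np.float32)))
E
```

```text
[ 0.4675 -0.2091  0.4046] yaw -54.43 25.825 F [ 0.72 -0.22 -0.23] T [ 0.045 -0.053  0.011] und 0.1499
err tool mm [3.00e-02 9.44e+01 1.20e-01] yaw err 40.03355831610741
top plane z 0.09379021760460424 tilt deg 0.0316002806376913 1982
handle top z [0.14971623 0.15068896 0.15130798]
((542.1656494140625, -155.63026428222656), (49.04882049560547, 10.577754020690918), 35.81129837036133)
```

View pics/w8.png

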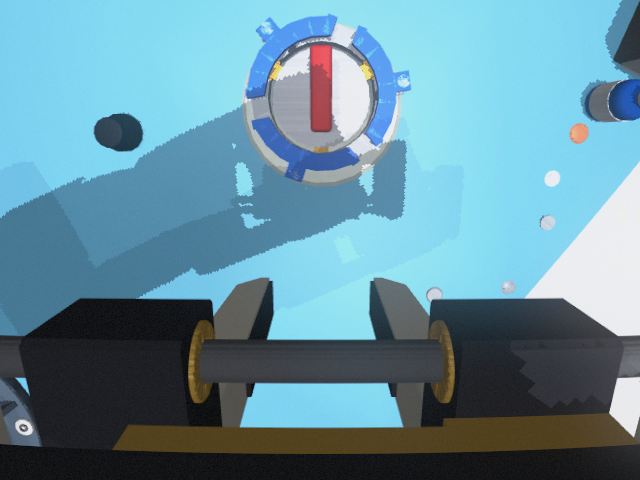

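View pics/s3c.png

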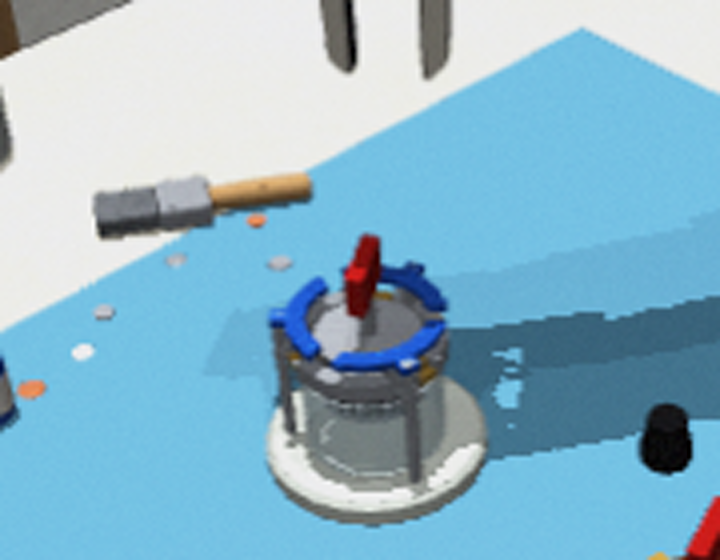

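View pics/t3.png

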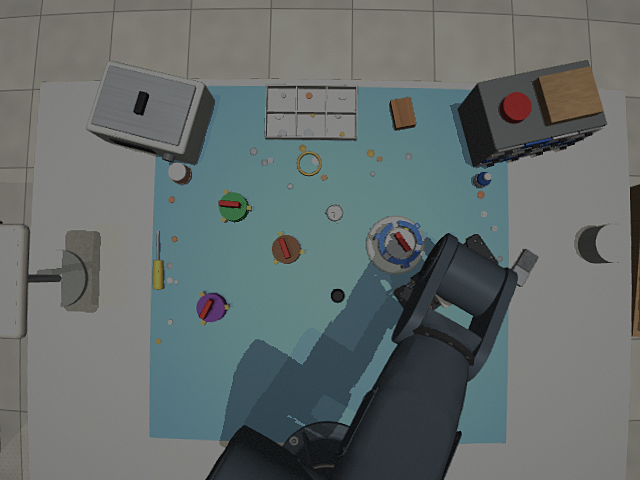

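The basket's top face is at 93.8 mm (94 expected when home) with 0.03° of tilt. The handle top is at 150 mm, as expected, and the other things look unmoved. Handing in.

```bash
python3 -c "
from cell import env
print(env.close_job())"
```

```text
the job is handed in; nothing more can be done
None
```

The basket is locked in the collar and hanging level, and I handed the job in at about 26 s of the 72 s allowed. I picked up the steel basket by its red handle, lowered its lugs through the gates until they rested on the track, and turned it clockwise. The lugs lost contact with the track at about 39°. I went on to 40°, lowered it 6 mm to the notch floor, let go and backed the arm clear.

**Last checks:**
- **Seating:** the basket's top face is at 93.8 mm, where 94.0 mm means fully home, with a tilt of 0.03°. The handle top is at about 150 mm, as expected.
- **Force:** readings at the end of each step never showed more than about 9 N of press (limit about 20 N). I did not have readings between steps.
- **Surroundings:** the other things and the look-alikes show no movement in the last top picture, though the arm hides part of the brush there. The gripper is clear of the basket.

**Disagreements:** the scene camera put the collar's centre about 3 mm away from the wrist camera's fit. I went by the wrist camera, and the lugs entered without touching. One early backing-off move to see the collar better went the wrong way and was corrected without touching anything.

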